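# Draw the telescopic paint roller out to its second stop and hold it up

## Robot

A 6-joint arm with a two-finger parallel gripper is mounted at the origin on a cart in front of the work surface, level with it; the furniture and walls round the work are solid. World frame = base frame: x ahead of the robot, y to its left, z up, the work surface at z = 0. Lengths are in mm, angles in rad, forces in N, time in s.
With the tool pointing down it reaches from about 425 to 1125 mm from the base axis. Payload 14.9 kg.
Tool frame: the origin (TCP) lies midway between the tips of the shut fingers; the grasp point (between the pads) lies 19 mm behind it; y points along the fingers, z is the direction in which the jaws open and shut, and the axes are right-handed (so a half turn about y gives the same grasp; the last joint's range is limited). The gripper opens to 91 mm and grips with 3 to 60 N. Pads are 32 mm wide; open, the fingers measure 118 mm over their backs; the gripper's body (76 mm by 178 mm) begins 60 mm behind the grasp point.
Start: joints at [-1.218, 0.379, 1.734, -0, 1.028, -0.033], TCP at [263.407, -648.563, 213.932] pointing down, gripper open.
Joint ranges: [-2.77, 2.77], [-0.74, 2.19], [0, 2.66], [-1.06, 4.2], [0.31, 2.87], [-3.08, 3.08]. Speed limits (rad/s): [1.89, 1.89, 2.39, 3.14, 3.14, 3.14].

## Interface

Orientations are given as a unit quaternion [x, y, z, w].
In Python, from workcell import get_state, cams, workorder gives the robot as it stands. The module is installed in compiled form; this text tells all that it offers.
- The arm moves only by the shell command python3 -m creep 'ROWS' [FORCE]. ROWS is JSON, a list of rows, each a list of 7 numbers: the finger opening in mm, from 0 to 91.2, then the shift along the tool's x, y, z normalised to -1 to 1, where 1 is 200 mm, then the turn, a rotation vector about the tool's x, y, z normalised to -1 to 1, where 1 is 180 degrees. In form: [[hand, x, y, z, wx, wy, wz], ...]. A call has 1 to 20 rows; each row is the pose to reach, as a shift and turn from the pose commanded when the call began, along the tool's axes at that moment, turning the shorter way round; what a row does not reach only later rows make up. A row lasts 1/10 s, in which the tool goes at most 50 mm and 8.59 degrees, less where a joint would pass 70% of its speed; a pose out of reach is approached as far as the arm can. A call with a number of a shift or a turn outside -1 to 1 is refused whole. A call with a gripper value outside its range is refused whole. The fingers move at their own pace and stop on an object; FORCE is the grip in N (left out, the last holds). Time passes only in rows, so rows that repeat a pose let the fingers close. It gives the time, the measured TCP pose, the force and the opening at its end, in the units of the state.
- get_state(): the state, without advancing time (a new reading comes with each control period).
- cams.get_image(name): name is "scene" or "top" or "wrist"; returns a dict with "pixels" (400x640x3 uint8, red, green, blue), "fx", "fy", "cx", "cy" (pixels), "origin" and "rotation" of the camera in the world; the wrist camera has in their place "mount" (4x4, takes a point from camera to tool coordinates, whose origin is the TCP and whose axes are the tool frame's). Camera axes: x right, y up, looking along -z (the intrinsics and any distortion apply to the point x, -y, -z); pixel columns grow to the right and rows downward; lengths in mm; the calibration is good to about 2 mm. A picture is of the moment at which its call begins: read the wrist's pose just before it. There is no depth.
- workorder.close_job(): hands the job in, once; it reports no verdict.
The state is a dict: "t": time; "joint_positions": joint angles; "joint_vel": joint speeds; "effort": joint torques, N m; "eef_pos": TCP position; "ee_rot": TCP orientation; "wrist_force": force on the tool from outside, world axes, zero at the start; "moment": the same for the moment, N m; "gripper_width": opening from 0.0 (shut) to 1.0 (fully open).
Only numpy, scipy, OpenCV 4.12 (cv2) and the standard library are available. Lean on these libraries where they do the work, as an engineer would, in place of code of your own. Each camera call takes 0.05 s, during which the arm holds its last target.

## Task

Get the telescopic paint roller ready for the high side of the hull: while it lies in its rest, squeeze the red lock button in and pull the handle straight out past the first stop to the second, fully extended, then let go of the button so that it springs out and locks there. Take the roller by its handle clear of the button, lift it straight up out of the rest and finish holding it still and about level, at least 10 cm higher than it lay, extended and locked, with nothing but the gripper carrying it. Leave the other things on the table alone.

Things in the scene. Friction and masses are not known exactly. Their poses are not given: they have to be found in the camera images.
- rest: Grey folded-steel roller rest, screwed down, 226x84 mm; origin under it on the table, z up, +x from saddle to trough. Trough across it at x +90 mm holds the fleece: floor 40 mm high, near wall 76 mm high at x +65, far lip 54 mm at x +115. Saddle plate under the handle at x -82: 46 mm high, two prongs (y +-20) to 59 mm. Open at the top. The near wall holds the fleece when the handle is pulled to -x.
- roller: The loose telescopic paint roller (rod, fleece, handle, button), about 0.3 kg, 34 cm long shut, 42 cm extended, when it balances about 100 mm behind its origin. Origin: centre of the fleece, on the roller's middle line. +x from handle to fleece, +y the side with the red button and the wire bend, z up. It lifts straight up out of the rest.
- fleece_center (a point): Centre of the white fleece sleeve (44 mm thick, 101 mm long, across the roller's y) at the head of the roller, 62 mm above the table in the rest; axes as the roller's. A wire bend (reaching 70 mm to +y) joins it to a 14 mm aluminium rod with turned grooves that runs back on the middle line into the handle.
- button_grip (a point): Middle line of the handle level with the red button, half-way up; moves with the handle, axes as the roller's. Handle: blue-grey flat-sided bar 30 mm wide (y), 32 mm tall, from 135 mm in front (+x) to 105 mm behind this point. Shut, this point is 210 mm behind the fleece centre. Fingers closed here across the handle (along y) squeeze the button in.
- button_face (a point): Middle of the outer face of the red button when it is out: 21 mm to +y of point button_grip, 6 mm proud of the handle's side. The button is 24 mm long (x), 14 mm tall and takes about 7 N to push fully in, nearly flush.
- bare_grip (a point): Middle line of the handle 65 mm in front (+x) of point button_grip, half-way up; moves with the handle, axes as the roller's. Plain handle here, 30 mm wide, 32 mm tall, clear of the button; with the handle fully out it is also 53 mm behind the saddle of the rest (shut, it is above the trough side of the saddle).
- telescope (a joint): How far the handle is drawn out along the roller's -x, m: 0 shut and locked (start), 0.040 first stop, 0.080 second stop and end of travel. With the button in it slides with 3 to 8 N of drag and passes the first stop freely; with the button out it locks at each stop with about 1.5 mm of play.
- lock_button (a joint): Spring lock button, m: 0 fully out (locked if at a stop), 0.0055 fully in; the handle slides when it is in more than 0.0038. Let go at a stop, it springs out by itself; let go between stops, it stays in about 0.0035 and springs out at the next stop reached.
- roller_cover_3: Spare grey roller sleeve lying down, 101 mm long, 40 mm thick; a bystander, origin at the centre of its underside.
- thin_tape_green: Roll of green tape lying flat, 95 mm across, 18 mm tall; a bystander, origin at the centre of its underside.
- white_carton: Plain white carton lying flat, 130 mm long, 55 mm wide, 50 mm tall; a bystander, origin at the centre of its underside.
- sanding_block: Sanding block with a red-brown top, 115 mm long, 62 mm wide, 31 mm tall; a bystander, origin at the centre of its underside.

How it is judged (in metres and radians):
On the way, in this order (a step that is already met when the one before it is completed fails the run):
1. the lock button is pressed in while the handle is still shut (value of joint lock_button above 0.0038 m and value of joint telescope below 0.03 m), for 0.05 s.
2. the handle is drawn out to the second stop, the fleece still in its rest (value of joint telescope above 0.077 m and height (world z) of fleece_center below 0.1 m), for 0.05 s.
3. the button has sprung out and locks the handle at the second stop (value of joint telescope above 0.077 m and value of joint lock_button below 0.0015 m), for 0.2 s.
At the end, for the whole second after the job is handed in: Handle over 77 mm out (second stop, 80) and button under 1.5 mm in, so locked; fleece centre and handle over 140 mm above the table; roller within 20 degrees of level, slower than 30 mm/s, gripped by the fingers (over 2 N), not touching the rest (all of step 3 and height (world z) of each of fleece_center, bare_grip above 0.14 m and angle between fleece_center's own z axis and vertical below 0.35 rad and contact force between the fingers and roller above 2 N and contact force between rest and roller below 0.05 N and linear speed of roller below 0.03 m/s); the arm keeps its last pose, push and grip.
It fails at once if a bystander is shifted more than 3 cm (distance of any of roller_cover_3, thin_tape_green, white_carton, sanding_block from where it was at the start of the episode above 0.03 m).
It also fails if it takes over 45 s, if anything falls off the work surface, if the arm or the gripper's body presses on something with over 40 N, if the wrist force passes 120 N, or if a joint passes its speed limit or range.

## Working session

There is one attempt and no reset: what is moved stays moved. The work goes in short steps, Python scripts to look and compute and a shell command to move; the robot and the scene stay as the last step left them, time stands still between calls to the robot, and variables do not carry over. Pictures are saved under pics/ and viewed, and the job is handed in when it is done.

```bash
mkdir -p pics; ls; python3 - <<'E'
from workcell import get_state, cams
import cv2
s=get_state();print(s)
for n in("scene","top","wrist"):
    d=cams.get_image(n);cv2.imwrite(f"pics/{n}0.png",d["pixels"][:,:,::-1].copy())
    print(n,{k:v for k,v in d.items() if k!="pixels"})
E
```

```text
pics
{'t': 0.0, 'joint_positions': array([-1.21831055e+00,  3.79415632e-01,  1.73476467e+00, -1.44229961e-05,
        1.02852377e+00, -3.33223351e-02]), 'joint_vel': array([ 0.00040099, -0.00095332,  0.00098558, -0.00046474,  0.00046421,
       -0.0005266 ]), 'effort': array([ 4.37928247e-03, -7.63714886e+01, -4.34378350e+01,  6.52172277e-02,
        4.24480496e-02, -7.93491813e-05]), 'eef_pos': array([ 263.25619182, -648.18432033,  213.29129873]), 'ee_rot': array([-0.13562868,  0.69437775, -0.69360324,  0.13549517]), 'wrist_force': array([-0.07424386, -0.35401861,  0.31944537]), 'moment': array([-0.04021822, -0.00900981,  0.02943686]), 'gripper_width': 1.0000186163036324}
scene {'fx': 502.71736550864466, 'fy': 502.71736550864466, 'cx': 310.46735853621857, 'cy': 200.851396564057, 'origin': array([  34.73429142, 1077.45651461,  958.77924339]), 'rotation': array([-0.10600101,  0.45192547,  0.86320986, -0.19848399])}
top {'fx': 382.77208884268066, 'fy': 382.77208884268066, 'cx': 318.5380816087847, 'cy': 196.78849023893957, 'origin': array([ 356.48834895,  -49.25056758, 1108.85749056]), 'rotation': array([ 0.07508643, -0.06807068, -0.67745579,  0.72854792])}
wrist {'fx': 292.5374012035056, 'fy': 292.5374012035056, 'cx': 324.5469069782082, 'cy': 197.8065309968278, 'mount': array([[ 6.67776684e-04, -9.69780318e-01, -2.43978870e-01,
        -6.80989490e+01],
       [ 1.79087618e-04,  2.43979036e-01, -9.69780490e-01,
        -1.70783585e+02],
       [ 9.99999761e-01,  6.03903205e-04,  3.36599159e-04,
        -1.45541083e-01],
       [ 0.00000000e+00,  0.00000000e+00,  0.00000000e+00,
         1.00000000e+00]])}
```

View pics/scene0.png

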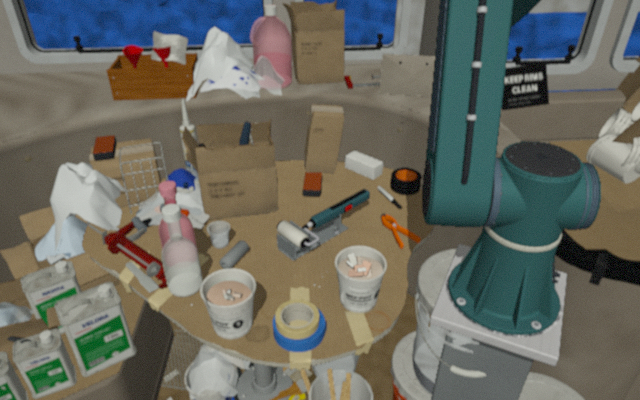

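View pics/top0.png

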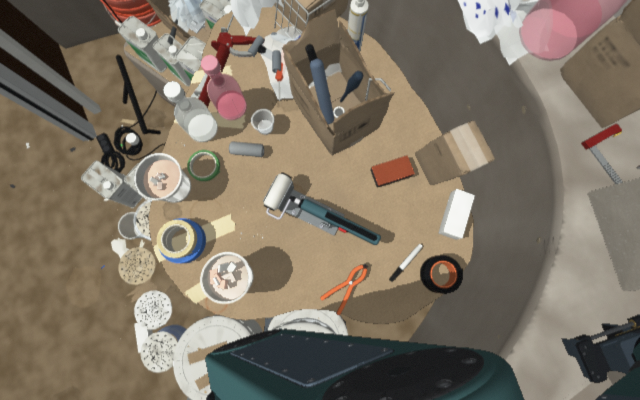

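View pics/wrist0.png

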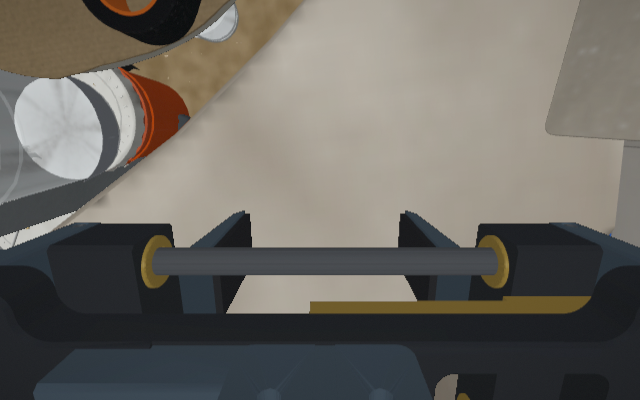

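```bash
cat > h.py <<'E'
import numpy as np,cv2
from scipy.spatial.transform import Rotation as R
from workcell import get_state,cams
def cam(n):
    s=get_state() if n=="wrist" else None
    d=cams.get_image(n)
    if n=="wrist":
        T=np.eye(4);T[:3,:3]=R.from_quat(s["ee_rot"]).as_matrix();T[:3,3]=s["eef_pos"]
        M=T@d["mount"];d["Rm"]=M[:3,:3];d["o"]=M[:3,3]
    else:
        d["Rm"]=R.from_quat(d["rotation"]).as_matrix();d["o"]=d["origin"]
    return d
def ray(d,u,v):
    r=d["Rm"]@np.array([(u-d["cx"])/d["fx"],-(v-d["cy"])/d["fy"],-1]);return d["o"],r/np.linalg.norm(r)
def proj(d,p):
    q=d["Rm"].T@(np.asarray(p,float)-d["o"]);return np.array([d["cx"]+d["fx"]*q[0]/-q[2],d["cy"]+d["fy"]*q[1]/q[2]])
def atz(d,u,v,z):
    o,r=ray(d,u,v);return o+r*(z-o[2])/r[2]
def tri(*rs):
    A=0;b=0
    for o,r in rs:
        P=np.eye(3)-np.outer(r,r);A=A+P;b=b+P@o
    x=np.linalg.solve(A,b);return x,[np.linalg.norm((np.eye(3)-np.outer(r,r))@(x-o)) for o,r in rs]
def crop(d,f,u0,v0,u1,v1,k):
    cv2.imwrite(f,cv2.resize(d["pixels"][v0:v1,u0:u1,::-1].copy(),None,fx=k,fy=k,interpolation=cv2.INTER_CUBIC))
E
python3 - <<'E'
from h import *
crop(cam("top"),"pics/topc.png",250,160,400,260,5)
crop(cam("scene"),"pics/scenec.png",260,170,400,270,5)
E
```

```text
(no output)
```

View pics/topc.png

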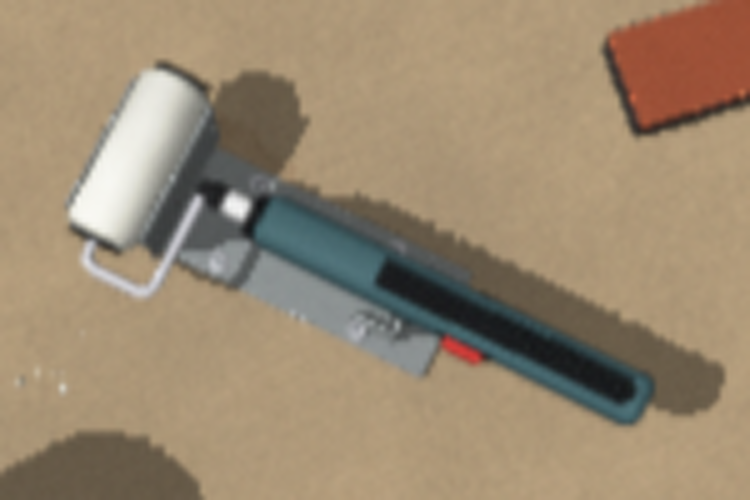

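View pics/scenec.png

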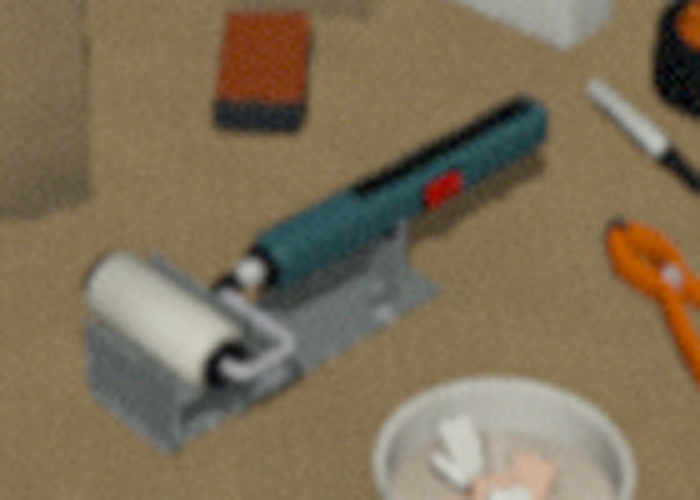

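```bash
python3 - <<'E'
from h import *
T=cam("top");S=cam("scene")
t=lambda x,y:ray(T,250+(x+.5)/5-.5,160+(y+.5)/5-.5)
s=lambda x,y:ray(S,260+(x+.5)/5-.5,170+(y+.5)/5-.5)
print("button",tri(t(462,351),s(443,189)))
print("hub +y end",tri(t(93,240),s(222,366)))
print("handle front top?",tri(t(258,217),s(270,247)))
print("handle rear tip",tri(t(645,395),s(537,112)))
def at(r,z):
    o,d=r;return o+d*(z-o[2])/d[2]
a=at(t(143,157),80);b=at(t(640,397),75);print("fleece",a,"rear",b)
c=at(t(263,222),75);print("front",c)
print(np.linalg.norm(a-b),np.degrees(np.arctan2(*(a-b)[[1,0]])),np.degrees(np.arctan2(*(c-b)[[1,0]])))
E
```

```text
button (array([ 484.03052309, -101.52658833,   64.1862948 ]), [np.float64(0.6378430547127945), np.float64(0.6378430547126331)])
hub +y end (array([531.35312981, 106.63618204,  61.32557298]), [np.float64(0.7107168505499797), np.float64(0.7107168505499338)])
handle front top? (array([546.85502534,  14.85688103,  77.97105118]), [np.float64(0.3413956414909657), np.float64(0.3413956414910338)])
handle rear tip (array([ 464.2168053 , -202.88256683,   66.33433216]), [np.float64(2.2771062534051083), np.float64(2.277106253405175)])
fleece [575.74079602  80.76472218  80.        ] rear [ 464.22897399 -198.35554122   75.        ]
front [545.14911768  12.17635539  75.        ]
300.6127207736299 68.22271117026335 68.97521226257828
```

```bash
cat >> h.py <<'E'
def rel(pos,yaw,pitchR=None,s=None):
    """row for TCP pos, tool y down, tool z along yaw (deg) ; from measured pose"""
    s=s or get_state();R0=R.from_quat(s["ee_rot"]).as_matrix()
    z=np.array([np.cos(np.radians(yaw)),np.sin(np.radians(yaw)),0]);y=np.array([0,0,-1.]);x=np.cross(y,z)
    R1=np.stack([x,y,z],1)
    d=R0.T@(np.asarray(pos,float)-s["eef_pos"])/200
    w=R.from_matrix(R0.T@R1).as_rotvec()/np.pi
    print("shift",np.round(d,4),"turn",np.round(w,4),"deg",np.degrees(np.linalg.norm(w)*np.pi).round(2))
E
python3 - <<'E'
from h import *
s=get_state();print(R.from_quat(s["ee_rot"]).as_matrix().round(3))
for yaw in(159,-21):rel((503,-109,250),yaw)
E
```

```text
[[-0.926 -0.     0.376]
 [-0.376  0.    -0.926]
 [-0.    -1.    -0.   ]]
shift [-2.125  -0.1805 -2.0482] turn [0.000e+00 7.395e-01 1.000e-04] deg 133.11
shift [-2.125  -0.1805 -2.0482] turn [ 1.000e-04 -2.605e-01 -0.000e+00] deg 46.89
```

```bash
python3 -m creep '[[91,-1,-0.3,-1,0,0,0],[91,-1,-0.3,-1,0,0,0],[91,-1,-0.3,-1,0,0,0],[91,-1,-0.3,-1,0,0,0],[91,-1,-0.3,-1,0,0,0],[91,-1,-0.3,-1,0,0,0],[91,-1,-0.3,-1,0,0,0]]' 30; python3 -m creep '[[91,-1,0,-1,0,-0.26,0],[91,-1,0,-1,0,-0.26,0],[91,-1,0,-1,0,-0.26,0],[91,-1,0,-1,0,-0.26,0],[91,-1,0,-1,0,-0.26,0],[91,-1,0,-1,0,-0.26,0],[91,-1,0,-1,0,-0.26,0],[91,-1,0,-1,0,-0.26,0]]'; python3 - <<'E'
from h import *
rel((503,-109,270),-21)
d=cam("wrist");cv2.imwrite("pics/w1.png",d["pixels"][:,:,::-1].copy())
print(get_state()["joint_positions"],proj(d,(484,-101.5,64)))
E
```

```text
t: 1.05
eef_pos: [374.9, -385.1, 275.2]
ee_rot: [0.136, -0.693, 0.694, -0.137]
wrist_force: [-0.4, 0.1, 0.3]
gripper_width: 0.998
t: 1.85
eef_pos: [483.6, -127.5, 273.8]
ee_rot: [0.4, -0.583, 0.583, -0.4]
wrist_force: [-0.1, -0.4, -0.3]
gripper_width: 0.996
shift [-0.1213  0.019   0.0571] turn [ 0.     -0.0004  0.0001] deg 0.07
[-3.05558287e-01 -1.87065940e-02  2.09023260e+00 -2.23015688e-04
  1.07025281e+00  6.36319545e-02] [317.99983625 159.09235473]
```

View pics/w1.png

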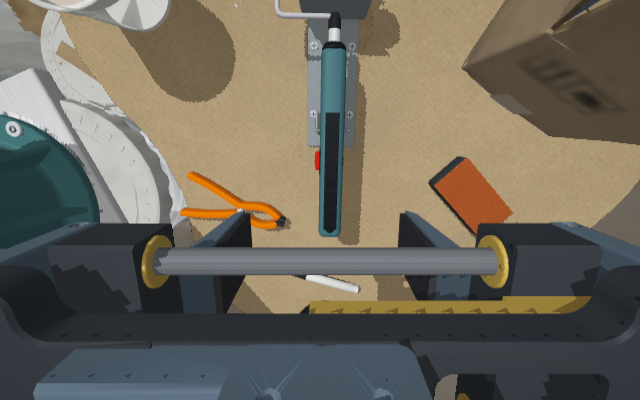

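```bash
python3 - <<'E'
from h import *
crop(cam("wrist"),"pics/w1c.png",290,20,370,250,3)
E
```

```text
(no output)
```

View pics/w1c.png

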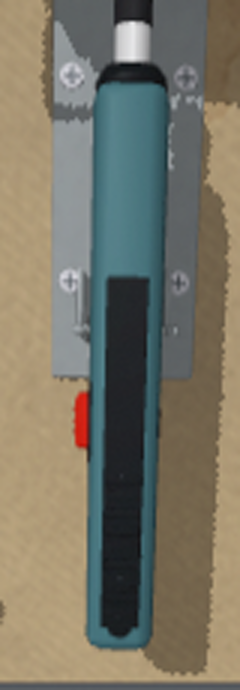

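```bash
python3 - <<'E'
from h import *
d=cam("wrist");T=cam("top");S=cam("scene")
w=lambda x,y:(290+(x+.5)/3-.5,20+(y+.5)/3-.5)
for z in(70,78):
    a=atz(d,*w(131,110),z);b=atz(d,*w(120.5,620),z);v=a-b
    yaw=np.degrees(np.arctan2(v[1],v[0]))
    print(z,a,b,np.linalg.norm(v),yaw)
    for L,Rr,y in((94,168,110),(88,153,620)):
        print(" width",np.linalg.norm(atz(d,*w(L,y),z)-atz(d,*w(Rr,y),z)))
bw=ray(d,*w(75,420))
bt=ray(T,342.4,230.2);bs=ray(S,348.6,207.8)
print(tri(bw,bt,bs),tri(bw,bs),tri(bw,bt))
E
```

```text
70 [545.16807095   3.97417319  70.        ] [ 465.61089038 -192.03962875   70.        ] 211.54374377304586 67.90897654282853
 width 29.035368098042106
 width 29.322252954127844
78 [544.37081469   2.50597629  78.        ] [ 466.51278786 -189.32143314   78.        ] 207.0256683381503 67.90897654282854
 width 28.41524111623141
 width 28.69599878841746
(array([ 481.63047754, -101.79230231,   63.73161793]), [np.float64(2.330212775984382), np.float64(1.3611053230801657), np.float64(1.7281555464863547)]) (array([ 481.04301939, -100.6409405 ,   64.49687939]), [np.float64(1.8450984014488827), np.float64(1.8450984014487668)]) (array([ 480.56200647, -101.19057872,   77.44544764]), [np.float64(1.018365422454934), np.float64(1.0183654224549168)])
```

```bash
python3 - <<'E'
from h import *
rel((499.5,-109,130),-22.1)
E
```

```text
shift [-0.1203  0.7194  0.0408] turn [0.    0.005 0.   ] deg 0.89
```

```bash
python3 -m creep '[[80,-0.12,0.3,0.041,0,0.005,0],[80,-0.12,0.5,0.041,0,0.005,0],[80,-0.12,0.72,0.041,0,0.005,0],[80,-0.12,0.72,0.041,0,0.005,0],[80,-0.12,0.72,0.041,0,0.005,0]]'; python3 - <<'E'
from h import *
rel((499.5,-109,43),-22.1)
d=cam("wrist");cv2.imwrite("pics/w2.png",d["pixels"][:,:,::-1].copy())
E
```

```text
t: 2.6
eef_pos: [499.7, -108.5, 130.6]
ee_rot: [-0.395, 0.587, -0.586, 0.395]
wrist_force: [0.1, 0.7, 0.9]
gripper_width: 0.878
shift [2.600e-03 4.379e-01 4.000e-04] turn [0.0004 0.0003 0.0001] deg 0.09
```

View pics/w2.png

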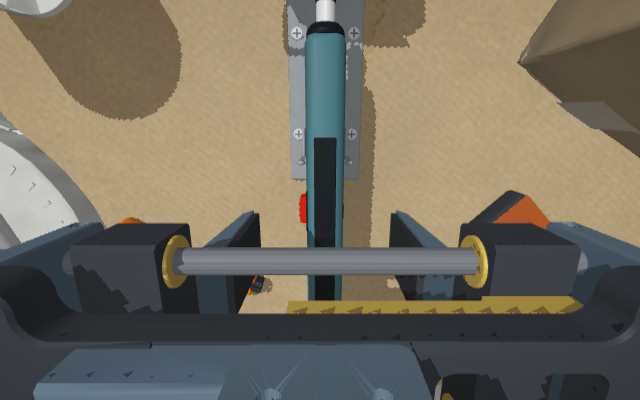

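```bash
python3 - <<'E'
from h import *
d=cam("wrist");S=cam("scene");s=get_state();print(s["eef_pos"])
crop(d,"pics/w2c.png",290,150,370,250,6)
bw=ray(d,300,208.5)
o,r=np.array(bw)
print(atz(d,300,208.5,62),tri(bw,ray(S,348.6,207.8)))
for z in(62,70):print(atz(d,325.7,60,z),atz(d,325.5,240,z))
E
```

```text
[ 501.3383777  -108.73576508  132.6404244 ]
[ 480.43176173 -102.30109687   62.        ] (array([ 481.91505386, -101.05912097,   64.21060895]), [np.float64(1.2351340586600628), np.float64(1.2351340586599935)])
[544.78405261  -1.90330281  62.        ] [ 489.83604208 -137.25450136   62.        ]
[544.1593804   -3.35001364  70.        ] [ 491.03756402 -134.20282244   70.        ]
```

View pics/w2c.png

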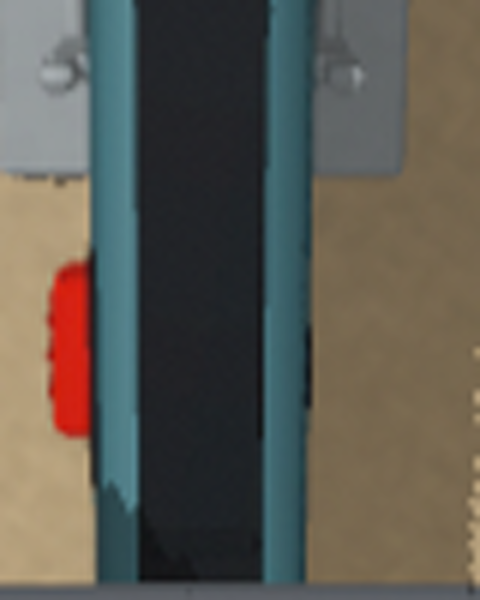

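```bash
python3 -m creep '[[80,0,0.15,0,0,0,0],[80,0,0.3,0,0,0,0],[80,0.003,0.437,0,0,0,0],[80,0.003,0.437,0,0,0,0],[80,0.003,0.437,0,0,0,0]]'; python3 - <<'E'
from h import *
for i in range(4):
    d=cam("wrist");print(get_state()["eef_pos"].round(1),get_state()["wrist_force"].round(1))
cv2.imwrite("pics/w3.png",d["pixels"][:,:,::-1].copy())
crop(cam("scene"),"pics/s3.png",260,120,420,240,5)
E
```

```text
t: 3.25
eef_pos: [500.5, -108.9, 44.2]
ee_rot: [0.395, -0.586, 0.587, -0.396]
wrist_force: [0.9, 0.7, 1.2]
gripper_width: 0.876
[ 500.9 -109.    44.6] [ 0.6 -0.6  0.3]
[ 501.  -109.    44.7] [-0.2 -0.8  1.1]
[ 500.9 -108.9   44.5] [ 0.3 -0.3  0.6]
[ 500.7 -108.9   44.3] [0.1 0.6 0.3]
```

View pics/w3.png

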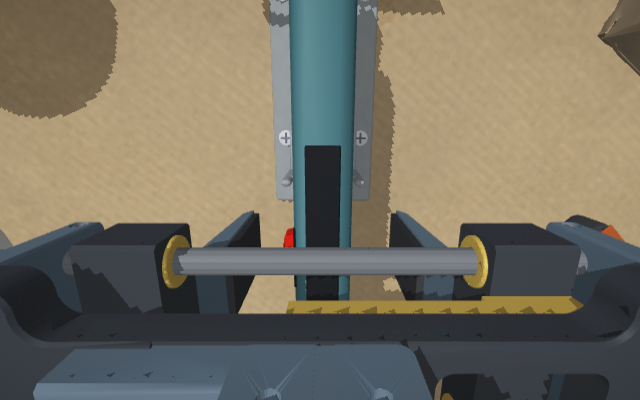

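View pics/s3.png

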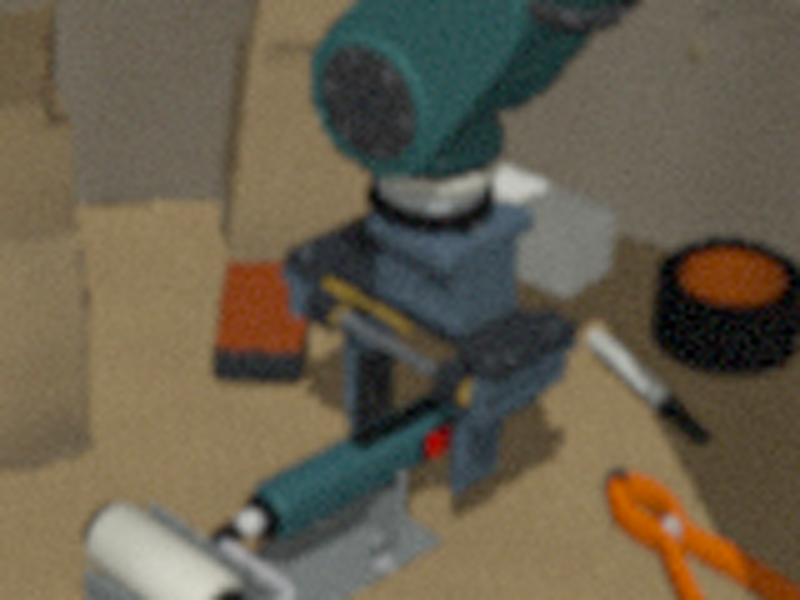

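```bash
python3 -m creep '[[50,0,0,0,0,0,0],[45,0,0,0,0,0,0],[38,0,0,0,0,0,0],[30,0,0,0,0,0,0],[20,0,0,0,0,0,0],[20,0,0,0,0,0,0],[20,0,0,0,0,0,0],[20,0,0,0,0,0,0],[20,0,0,0,0,0,0],[20,0,0,0,0,0,0]]' 30; python3 - <<'E'
from h import *
d=cam("wrist");cv2.imwrite("pics/w4.png",d["pixels"][:,:,::-1].copy())
s=get_state();print(s["gripper_width"]*91.2,s["wrist_force"],s["moment"])
E
```

```text
t: 4.5
eef_pos: [499.5, -108.5, 42.5]
ee_rot: [-0.395, 0.586, -0.586, 0.395]
wrist_force: [0.5, -0.3, -1.5]
gripper_width: 0.33
29.864657779649935 [-0.19423205  0.07283548 -0.50735079] [-0.05013404 -0.06474011  0.00775417]
```

View pics/w4.png

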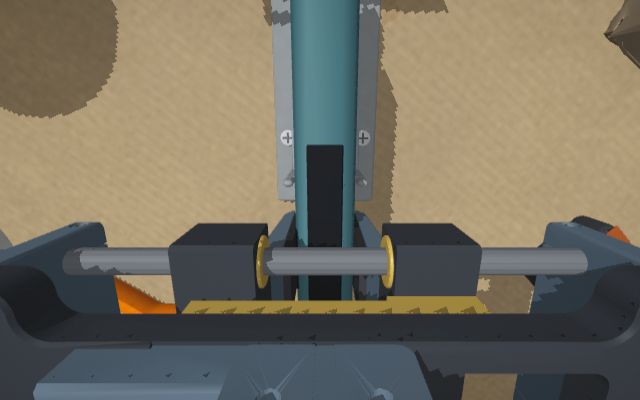

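```bash
python3 -m creep '[[20,0.04,0,0,0,0,0],[20,0.08,0,0,0,0,0],[20,0.12,0,0,0,0,0],[20,0.16,0,0,0,0,0],[20,0.2,0,0,0,0,0],[20,0.24,0,0,0,0,0],[20,0.28,0,0,0,0,0],[20,0.32,0,0,0,0,0],[20,0.36,0,0,0,0,0],[20,0.38,0,0,0,0,0],[20,0.39,0,0,0,0,0],[20,0.39,0,0,0,0,0],[20,0.39,0,0,0,0,0]]'; python3 - <<'E'
from h import *
d=cam("wrist");cv2.imwrite("pics/w5.png",d["pixels"][:,:,::-1].copy())
crop(cam("top"),"pics/t5.png",250,160,400,260,5)
for i in range(3):
    cam("wrist");s=get_state();print(s["eef_pos"].round(1),s["gripper_width"]*91.2,s["wrist_force"].round(1),s["moment"].round(2))
E
```

```text
t: 5.85
eef_pos: [470.4, -181.0, 42.6]
ee_rot: [0.396, -0.586, 0.586, -0.395]
wrist_force: [-0.8, -1.3, -1.1]
gripper_width: 0.326
[ 470.5 -180.8   42.6] 29.589612430330764 [ 0.2 -0.4 -0.2] [-0.17  0.02 -0.03]
[ 470.4 -180.8   42.6] 29.882572154428217 [-0.8 -0.7 -0.1] [-0.25 -0.03 -0.06]
[ 470.4 -180.8   42.5] 29.958356256214252 [-0.  -1.3 -1. ] [-0.14 -0.03 -0.07]
```

View pics/w5.png

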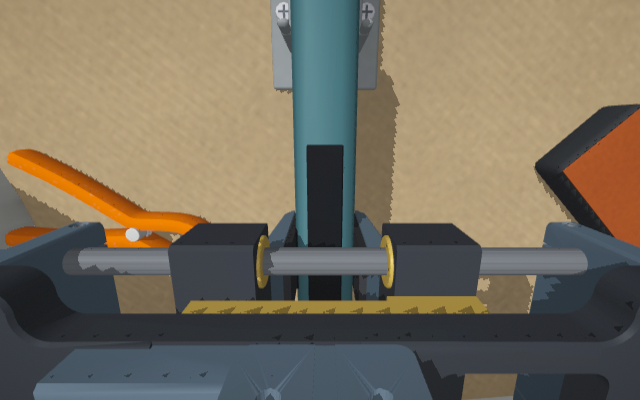

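View pics/t5.png

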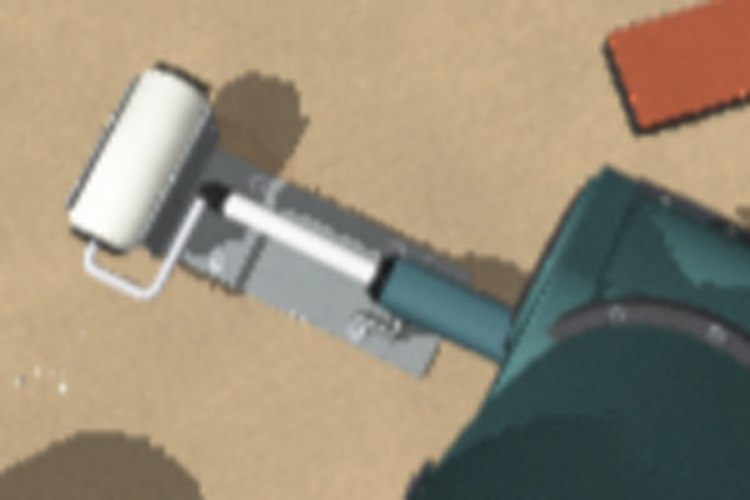

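```bash
python3 -m creep '[[20,0.005,0,0,0,0,0],[20,0.01,0,0,0,0,0],[20,0.015,0,0,0,0,0],[20,0.02,0,0,0,0,0],[20,0.02,0,0,0,0,0],[20,0.02,0,0,0,0,0]]'; python3 - <<'E'
from h import *
for i in range(3):
    cam("wrist");s=get_state();print(s["eef_pos"].round(1),s["gripper_width"]*91.2,s["wrist_force"].round(1),s["moment"].round(2))
E
```

```text
t: 6.7
eef_pos: [468.8, -184.7, 42.5]
ee_rot: [0.396, -0.586, 0.586, -0.395]
wrist_force: [-0.1, -0.5, 0.1]
gripper_width: 0.325
[ 468.8 -184.7   42.6] 29.42890013673821 [-0.2  0.  -0.4] [-0.06 -0.03  0.01]
[ 468.8 -184.7   42.5] 29.811032010975406 [-0.3 -1.3 -0.7] [-0.07 -0.01  0.02]
[ 468.8 -184.7   42.6] 29.98092437779967 [ 0.  -0.3 -1.3] [-0.08 -0.02 -0.01]
```

```bash
python3 -m creep '[[20,0.005,0,0,0,0,0],[20,0.01,0,0,0,0,0],[20,0.015,0,0,0,0,0],[20,0.02,0,0,0,0,0],[20,0.02,0,0,0,0,0],[20,0.02,0,0,0,0,0]]'; python3 - <<'E'
from h import *
for i in range(3):
    d=cam("wrist");s=get_state();print(s["eef_pos"].round(1),s["gripper_width"]*91.2,s["wrist_force"].round(1),s["moment"].round(2))
cv2.imwrite("pics/w6.png",d["pixels"][:,:,::-1].copy())
crop(cam("top"),"pics/t6.png",250,160,400,260,5)
E
```

```text
t: 7.45
eef_pos: [467.7, -186.0, 42.4]
ee_rot: [-0.394, 0.587, -0.586, 0.396]
wrist_force: [12.8, 35.7, 0.7]
gripper_width: 0.33
[ 467.8 -186.    42.4] 30.418280508265067 [12.6 34.  -0.2] [ 5.76 -2.29 -0.09]
[ 467.7 -186.    42.4] 29.636359142163204 [12.6 34.5  0.2] [ 5.77 -2.31 -0.06]
[ 467.8 -186.    42.4] 29.999758078456754 [11.4 35.1 -0. ] [ 5.79 -2.25 -0.13]
```

View pics/w6.png

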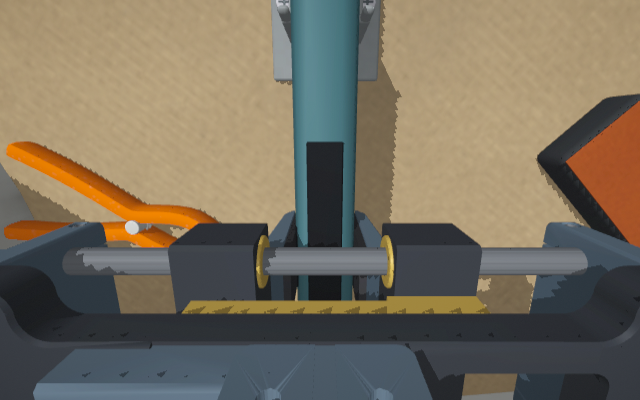

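View pics/t6.png

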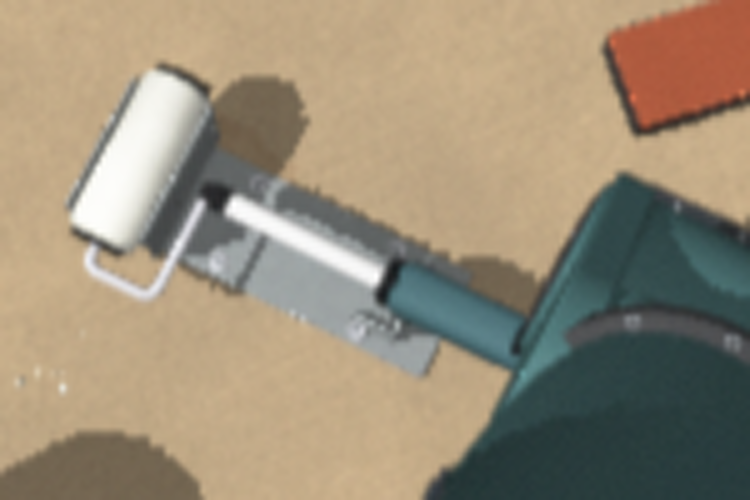

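```bash
python3 -m creep '[[20,-0.004,0,0,0,0,0],[20,-0.008,0,0,0,0,0],[20,-0.008,0,0,0,0,0],[40,-0.008,0,0,0,0,0],[48,-0.008,0,0,0,0,0],[60,-0.008,0,0,0,0,0],[80,-0.008,0,0,0,0,0],[80,-0.008,0,0,0,0,0],[80,-0.008,0,0,0,0,0]]'; python3 - <<'E'
from h import *
for i in range(3):
    d=cam("wrist");s=get_state();print(s["eef_pos"].round(1),s["gripper_width"]*91.2,s["wrist_force"].round(1),s["moment"].round(2))
cv2.imwrite("pics/w7.png",d["pixels"][:,:,::-1].copy())
crop(cam("scene"),"pics/s7.png",260,120,420,240,5)
E
```

```text
t: 8.55
eef_pos: [467.9, -186.9, 42.6]
ee_rot: [0.395, -0.586, 0.586, -0.395]
wrist_force: [0.3, -0.6, -0.1]
gripper_width: 0.824
[ 468.  -186.9   42.6] 78.49956018984429 [ 0.2 -0.9  0.5] [-0.01 -0.07  0.02]
[ 468.  -186.9   42.6] 79.37353876220064 [ 0.2 -0.1 -0.2] [ 0.01 -0.08  0.03]
[ 467.9 -186.8   42.5] 79.6259669174992 [-1.   0.3  1.5] [-0.   -0.05 -0.02]
```

View pics/w7.png

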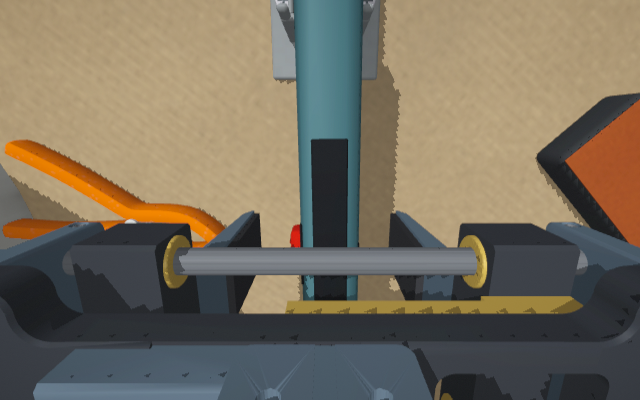

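View pics/s7.png

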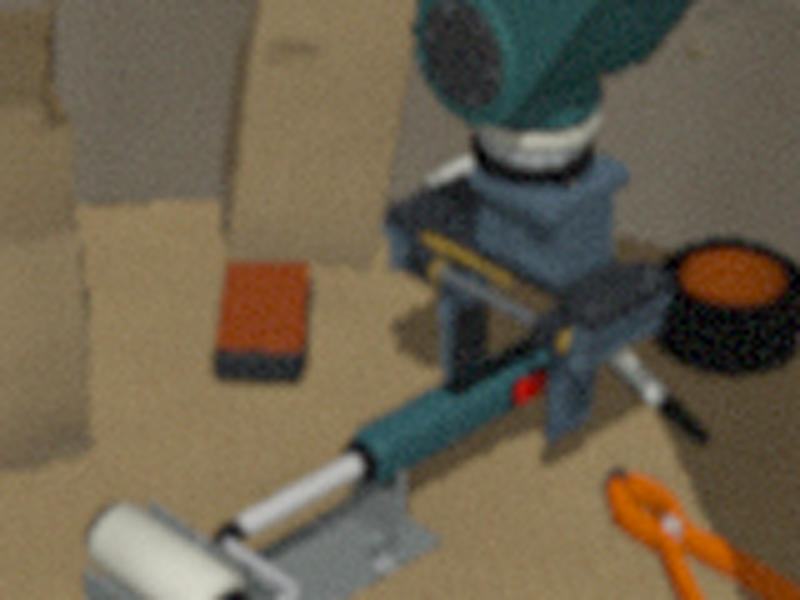

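```bash
python3 -m creep '[[80,0,-0.15,0,0,0,0],[80,0,-0.3,0,0,0,0],[80,0,-0.44,0,0,0,0],[80,0,-0.44,0,0,0,0],[80,0,-0.44,0,0,0,0]]'; python3 - <<'E'
from h import *
d=cam("wrist");cv2.imwrite("pics/w8.png",d["pixels"][:,:,::-1].copy())
crop(d,"pics/w8c.png",290,100,370,250,4)
print(d["o"],get_state()["eef_pos"])
E
```

```text
t: 9.25
eef_pos: [468.1, -186.9, 130.8]
ee_rot: [0.395, -0.586, 0.587, -0.396]
wrist_force: [0.3, 0.9, -0.8]
gripper_width: 0.877
[ 493.38528607 -123.55961709  301.6233827 ] [ 467.65666001 -186.69802257  130.09350794]
```

View pics/w8.png

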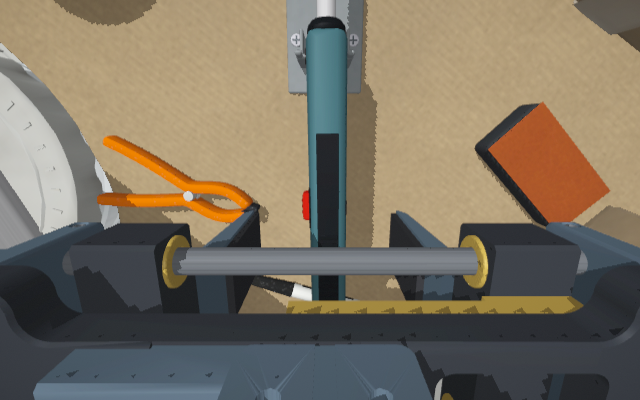

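View pics/w8c.png

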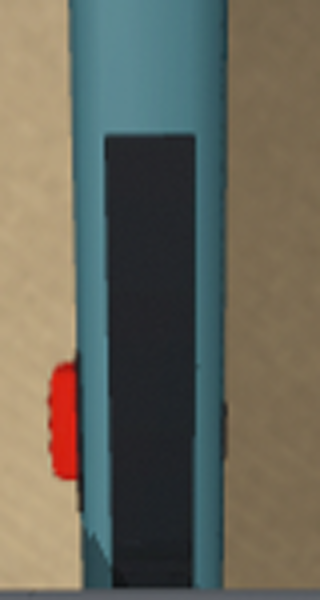

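```bash
python3 - <<'E'
from h import *
d=cam("wrist");
a=atz(d,327,60,70);b=atz(d,328.4,240,70);v=a-b;yaw=np.degrees(np.arctan2(v[1],v[0]));u=v/np.linalg.norm(v)
bt=atz(d,302.3,205,62)
g=b+u*((bt-b)[:2]@u[:2])
print(a,b,yaw,bt,g)
t=g+85*u;t[2]=43;print(t);rel(t,yaw-90)
E
```

```text
[511.58999031 -81.90390092  70.        ] [ 460.38411266 -212.33597539   70.        ] 68.56569603078812 [ 450.55413788 -177.68745904   62.        ] [ 470.85742606 -185.65825682   70.        ]
[ 501.91932949 -106.53709559   43.        ]
shift [-0.4357  0.4334  0.0108] turn [ 0.0004 -0.0031 -0.    ] deg 0.56
```

```bash
python3 -m creep '[[80,-0.2,0,0.011,0,-0.003,0],[80,-0.436,0,0.011,0,-0.003,0],[80,-0.436,0,0.011,0,-0.003,0],[80,-0.436,0.1,0.011,0,-0.003,0],[80,-0.436,0.25,0.011,0,-0.003,0],[80,-0.436,0.435,0.011,0,-0.003,0],[80,-0.436,0.435,0.011,0,-0.003,0],[80,-0.436,0.435,0.011,0,-0.003,0]]'; python3 - <<'E'
from h import *
d=cam("wrist");cv2.imwrite("pics/w9.png",d["pixels"][:,:,::-1].copy())
crop(cam("scene"),"pics/s9.png",260,120,420,240,5)
s=get_state();print(s["eef_pos"],s["wrist_force"])
E
```

```text
t: 10.15
eef_pos: [501.8, -106.9, 43.1]
ee_rot: [-0.399, 0.585, -0.584, 0.398]
wrist_force: [-0.2, 0.2, 0.2]
gripper_width: 0.877
[ 503.31466487 -107.15278337   44.77002629] [ 0.18965934 -0.33393999  0.88189351]
```

View pics/w9.png

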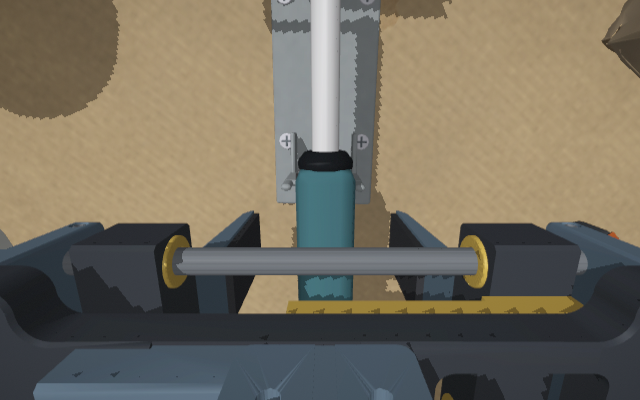

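View pics/s9.png

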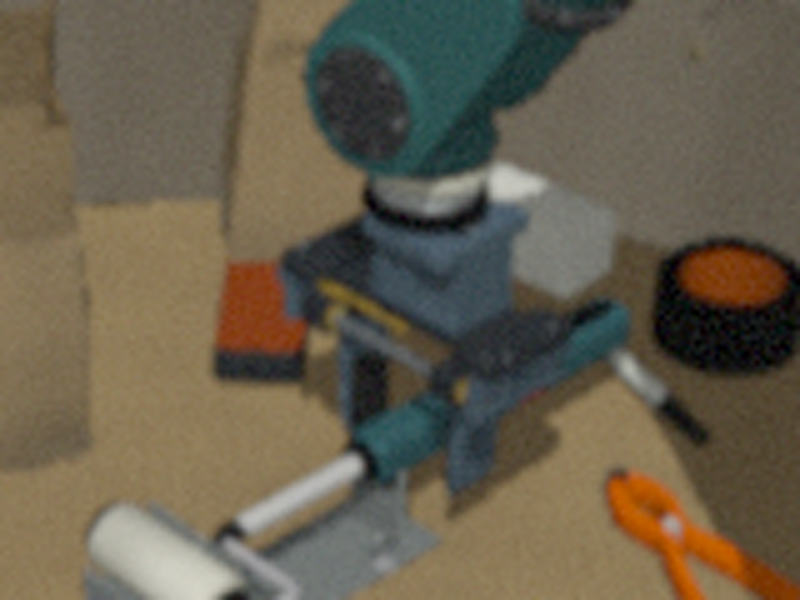

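```bash
python3 -m creep '[[60,0,0,0,0,0,0],[45,0,0,0,0,0,0],[35,0,0,0,0,0,0],[20,0,0,0,0,0,0],[20,0,0,0,0,0,0],[20,0,0,0,0,0,0],[20,0,0,0,0,0,0],[20,0,0,0,0,0,0],[20,0,-0.02,0,0,0,0],[20,0,-0.04,0,0,0,0],[20,0,-0.07,0,0,0,0],[20,0,-0.1,0,0,0,0],[20,0,-0.1,0,0,0,0],[20,0,-0.1,0,0,0,0]]' 60; python3 - <<'E'
from h import *
d=cam("wrist");cv2.imwrite("pics/w10.png",d["pixels"][:,:,::-1].copy())
crop(cam("scene"),"pics/s10.png",260,120,420,240,5)
s=get_state();print(s["eef_pos"],s["wrist_force"],s["moment"],s["gripper_width"]*91.2)
E
```

```text
t: 11.65
eef_pos: [502.8, -106.9, 63.8]
ee_rot: [0.398, -0.584, 0.584, -0.398]
wrist_force: [1.5, 1.3, -3.4]
gripper_width: 0.326
[ 502.52862226 -106.80340344   63.44127908] [-3.88079744e-04  2.03017725e-01 -2.47390865e+00] [-0.32868729  0.00906319  0.02374003] 29.783285664622767
```

View pics/w10.png

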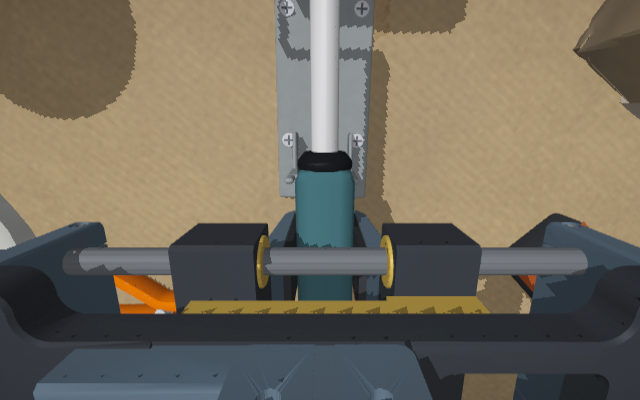

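View pics/s10.png

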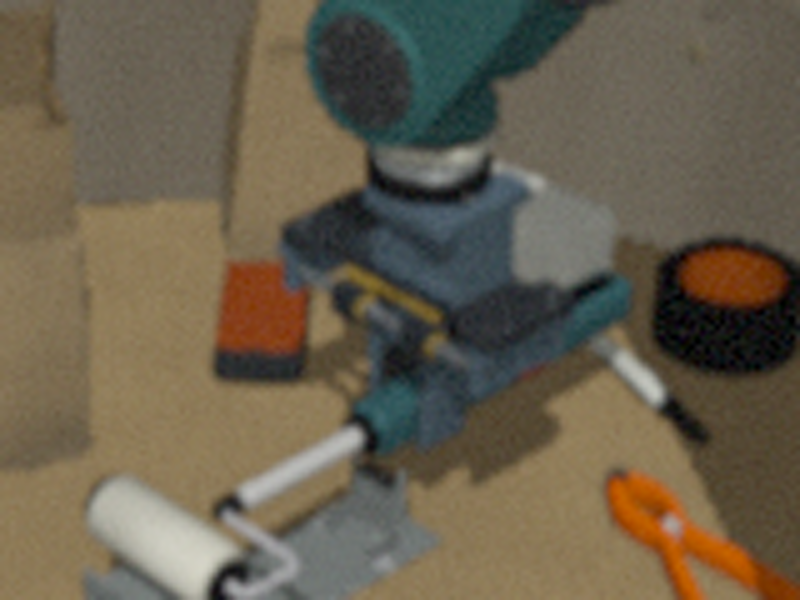

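Lifted 20 mm; the fleece has risen about as much, carrying ~2.6 N with no slip seen. Continue straight up.

```bash
python3 -m creep '[[20,0,-0.05,0,0,0,0],[20,0,-0.1,0,0,0,0],[20,0,-0.18,0,0,0,0],[20,0,-0.26,0,0,0,0],[20,0,-0.34,0,0,0,0],[20,0,-0.42,0,0,0,0],[20,0,-0.5,0,0,0,0],[20,0,-0.56,0,0,0,0],[20,0,-0.6,0,0,0,0],[20,0,-0.62,0,0,0,0],[20,0,-0.62,0,0,0,0],[20,0,-0.62,0,0,0,0],[20,0,-0.62,0,0,0,0],[20,0,-0.62,0,0,0,0]]'; python3 - <<'E'
from h import *
d=cam("wrist");cv2.imwrite("pics/w11.png",d["pixels"][:,:,::-1].copy())
crop(cam("scene"),"pics/s11.png",260,120,420,240,5)
crop(cam("top"),"pics/t11.png",250,140,400,260,5)
for i in range(4):
    cam("top");s=get_state();print(s["t"],s["eef_pos"].round(1),s["wrist_force"].round(1),s["moment"].round(2),s["gripper_width"]*91.2)
E
```

```text
t: 13.15
eef_pos: [502.4, -106.7, 187.0]
ee_rot: [-0.398, 0.585, -0.584, 0.398]
wrist_force: [0.6, -0.5, -1.9]
gripper_width: 0.325
13.35 [ 502.6 -106.8  187.4] [ 0.2  0.5 -2.7] [-0.23  0.1  -0.01] 29.281463538728193
13.4 [ 502.6 -106.8  187.4] [-0.1 -0.3 -2.5] [-0.28  0.04 -0.01] 29.850972951979937
13.45 [ 502.6 -106.8  187.5] [ 0.1 -0.7 -3.2] [-0.24  0.02 -0.04] 29.35144572978016
13.5 [ 502.6 -106.8  187.5] [-0.6  0.5 -2.4] [-0.24  0.01  0.04] 29.92016598066055
```

View pics/w11.png

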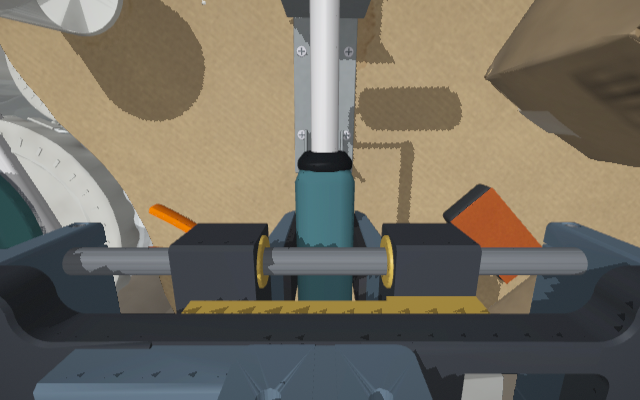

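View pics/s11.png

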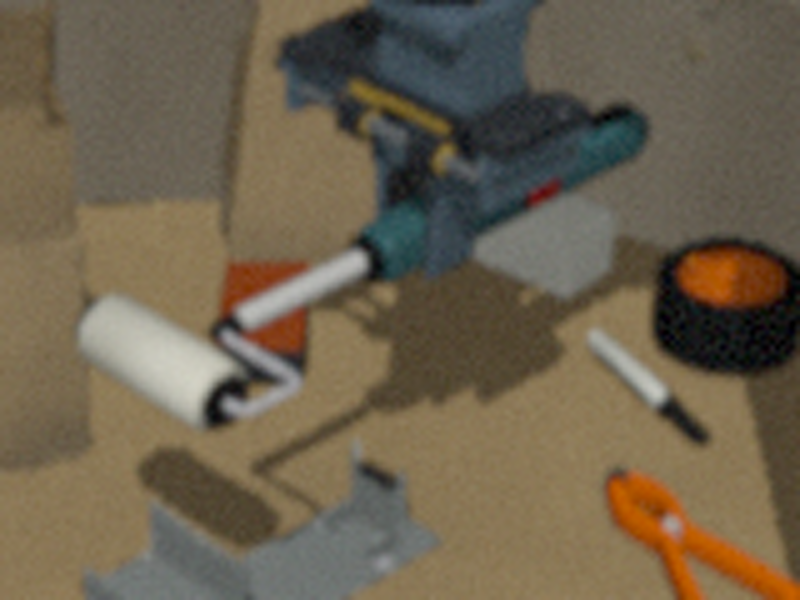

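View pics/t11.png

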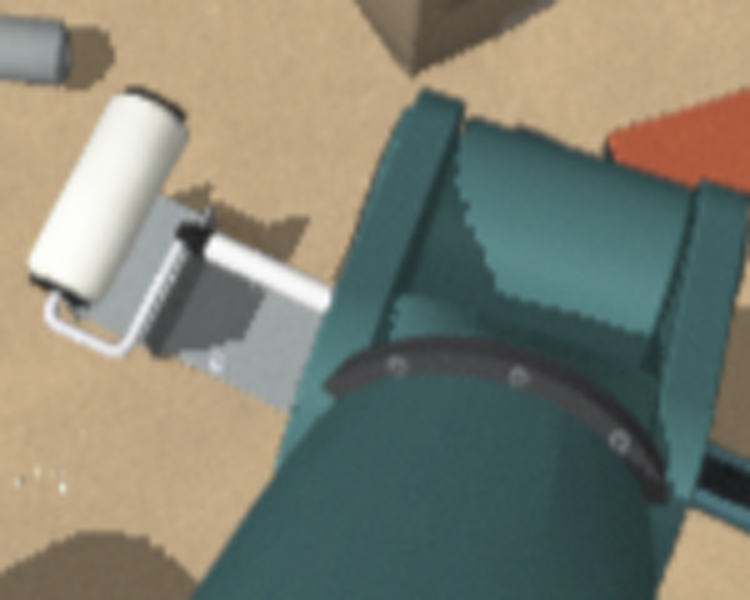

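```bash
python3 - <<'E'
from h import *
T=cam("top");S=cam("scene")
t=lambda x,y:ray(T,250+(x+.5)/5-.5,140+(y+.5)/5-.5)
s=lambda x,y:ray(S,260+(x+.5)/5-.5,120+(y+.5)/5-.5)
print("hub",tri(t(58,292),s(222,404)))
print("bend joint",tri(t(193,236),s(228,328)))
st=get_state();print(np.abs(st["joint_vel"]).max(),st["eef_pos"])
E
```

```text
hub (array([530.12340776, 104.67782574, 204.57307159]), [np.float64(1.1415620043245835), np.float64(1.1415620043246595)])
bend joint (array([560.05121831,  41.30601976, 207.55014794]), [np.float64(0.6244830109369855), np.float64(0.624483010936949)])
0.0022707205134479217 [ 502.62521376 -106.79813315  187.5367226 ]
```

```bash
python3 - <<'E'
from workcell import workorder,get_state
print(workorder.close_job());s=get_state();print(s["t"],s["eef_pos"],s["gripper_width"])
E
```

```text
the job is handed in; nothing more can be done
None
the job is handed in; nothing more can be done
```

I've handed the job in: the roller is extended to the second stop, locked and held level about 14 cm above where it lay. It took about 14 s of the 45 s.

- **Unlocking and extending:** I squeezed the button in until the fingers stood at 29.9 mm (flush). Then I pulled the handle straight back until the end stop pushed back with about 37 N.
- **Locking:** I let go, and the wrist camera showed the button standing proud by about as much as at the start.
- **Lifting:** I gripped the handle about 85 mm in front of the button with 60 N and lifted straight up.

**Last checks:**
- **Height and level:** The fleece hub measured about 205 mm above the table and the grip point about 206 mm, so it is level.
- **Extension:** The fleece is about 206 mm from the grip point. Fully out it should be 205 mm, which puts the extension at about 80 mm.
- **Support:** The wrist carries about 2.7 N. The pictures show the roller well clear of the rest.
- **Stillness:** The joints were all but still just before handing in (at most 0.002 rad/s).
- **Other things on the table:** None of the moves came near the bystanders, and those in view look unmoved. I did not measure their positions again.

Nothing failed. Two readings were off: one wrist position reading differed by 1–2 mm, and the button height from wrist and top views together came out 13 mm too high. I used the wrist and scene views for the button instead. The lock itself was judged only from the picture before the lift, because the gripper partly hid the button afterwards.

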